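Load the jar counter, check its rotor spins freely and latch the door

ROBOT

A 6-joint arm with a two-finger parallel gripper is mounted at the origin on the work surface. World frame = base frame: x ahead of the robot, y to its left, z up, the work surface at z = 0. Lengths are in m, angles in rad, forces in N, time in s.
With the tool pointing down it reaches from about 0.275 to 0.85 m from the base axis. Payload 5.2 kg.
Tool frame: the origin (TCP) lies at the very end of the fingers, on their centre line; the grasp point (between the pads) lies robot.tcp_to_grasp behind it (robot.tcp_to_grasp is the distance from the TCP to the grasp point, in m); z points along the fingers, y is the line along which they close (so a half turn about z gives the same grasp; the last joint's range is limited). The gripper opens to 85 mm and grips with 20 to 120 N. Pads are 22 mm wide; open, the fingers measure 114 mm over their backs; the gripper's body (76 mm by 85 mm) begins 54 mm behind the grasp point. The pads swing forward as they close: fully open they stand 13 mm farther back than shut.
Start: joints at [-1.402, 0.259, 1.535, -0, 1.348, -0.203], TCP at [0.2, -0.512, 0.209] pointing down, gripper open.
Joint ranges: [-3.14, 3.14], [-0.91, 2.08], [0.19, 2.58], [-1.22, 4.36], [0.22, 2.71], [-3.12, 3.12]. Speed limits (rad/s): [2.57, 2.57, 3.14, 3.14, 3.14, 3.14].

INTERFACE

Orientations are given as a unit quaternion [x, y, z, w].
In Python, from rig import robot, eyes, hand_in gives the robot as it stands.
- The arm moves only by the shell command python3 -m creep 'ROWS'. ROWS is a JSON object of lists of equal length, an entry for each row: "gripper": the opening, from 0 (shut) to 1 (fully open); "slide": the shift along the world's x, y, z in mm, a list of three; "spin": the turn about the world's z in rad. In form: {"gripper": [gripper, ...], "slide": [[x, y, z], ...], "spin": [spin, ...]}. A call has 1 to 12 rows; each row is the pose to reach, as a shift and turn from the pose commanded when the call began; what a row does not reach only later rows make up. A row lasts 1/10 s, in which the tool goes at most 50 mm and 8.59 degrees, less where a joint would pass 70% of its speed; a pose out of reach is approached as far as the arm can. A call with a gripper value outside its range is refused whole. The fingers move at their own pace and stop on an object; the grip force is fixed at half the most. Time passes only in rows, so rows that repeat a pose let the fingers close. It gives the time, the measured TCP pose, the force, the opening and the grip force at its end, in the units of the state.
- robot.get_state(): the state, without advancing time (a new reading comes with each control period).
- eyes.capture(name): name is "scene" or "top" or "wrist"; returns a dict with "color" (420x560x3 uint8, red, green, blue), "fx", "fy", "cx", "cy" (pixels), "eye" and "rotation" of the camera in the world. Camera axes: x right, y down, z forward; pixel columns grow to the right and rows downward; lengths in m; the calibration is good to about 2 mm. The wrist camera is an equidistant fisheye: a pixel r from the principal point sees the ray r / f radians off the axis. A picture is of the moment at which its call begins. There is no depth.
- hand_in(): hands the job in; it is judged then, once.
The state is a dict: "clock": time; "q": joint angles; "qd": joint speeds; "tau": joint torques, N m; "position": TCP position; "tcp_rot": TCP orientation; "ft_force": force on the tool from outside, world axes, zero at the start; "moment": the same for the moment, N m; "finger_gap": finger opening in m; "finger_force": force on a finger pad.
Only numpy, scipy, OpenCV 4.12 (cv2) and the standard library are available. Lean on these libraries where they do the work, as an engineer would, in place of code of your own. Each camera call takes 0.05 s, during which the arm holds its last target. There are 200 camera calls.

TASK

Get the sample counter ready to run: lift the transit weight off the rotor and set it flat in the blue tray, and stand every sample jar from the plywood board upright in a pocket of the rotor, one per pocket. Then spin the rotor by hand, giving one of its pegs a brisk push and letting go so that it coasts freely through a full turn or more with nothing touching it, to see that no jar rubs. Once it has come to rest by itself or by your hand, push the guard door fully shut so that it stays on its catch, leaving the wash bottle, tape roll and brush alone.

Things in the scene. Friction and masses are not known exactly. Their poses are not given: they have to be found in the camera images.
- jar0_mid (a point): squat sample jar, white plastic with a grey screw cap, a plain cylinder 62 mm in diameter and 46 mm high, about 0.2 kg; the point is at its centre, 23 mm above its underside, z axis up along the jar. Two to four jars are there at the start, about 116 mm apart on a fixed plywood board 270 x 270 x 8 mm; absent ones read None. All jars are alike
- jar1_mid (a point): squat sample jar, white plastic with a grey screw cap, a plain cylinder 62 mm in diameter and 46 mm high, about 0.2 kg; the point is at its centre, 23 mm above its underside, z axis up along the jar. Two to four jars are there at the start, about 116 mm apart on a fixed plywood board 270 x 270 x 8 mm; absent ones read None. All jars are alike
- jar2_mid (a point): squat sample jar, white plastic with a grey screw cap, a plain cylinder 62 mm in diameter and 46 mm high, about 0.2 kg; the point is at its centre, 23 mm above its underside, z axis up along the jar. Two to four jars are there at the start, about 116 mm apart on a fixed plywood board 270 x 270 x 8 mm; absent ones read None. All jars are alike
- jar3_mid (a point): squat sample jar, white plastic with a grey screw cap, a plain cylinder 62 mm in diameter and 46 mm high, about 0.2 kg; the point is at its centre, 23 mm above its underside, z axis up along the jar. Two to four jars are there at the start, about 116 mm apart on a fixed plywood board 270 x 270 x 8 mm; absent ones read None. All jars are alike
- pocket0 (a point): one of five equal pockets of the rotor: a hexagonal rim 13 mm high and 72 mm across inside, 82 mm outside, on the rotor's flat top; the point is the centre of the pocket's floor, 67 mm above the bench, 95 mm from the rotor axis; it turns with the rotor. Numbered counter-clockwise from above, 72 degrees apart
- pocket1 (a point): one of five equal pockets of the rotor: a hexagonal rim 13 mm high and 72 mm across inside, 82 mm outside, on the rotor's flat top; the point is the centre of the pocket's floor, 67 mm above the bench, 95 mm from the rotor axis; it turns with the rotor. Numbered counter-clockwise from above, 72 degrees apart
- pocket2 (a point): one of five equal pockets of the rotor: a hexagonal rim 13 mm high and 72 mm across inside, 82 mm outside, on the rotor's flat top; the point is the centre of the pocket's floor, 67 mm above the bench, 95 mm from the rotor axis; it turns with the rotor. Numbered counter-clockwise from above, 72 degrees apart
- pocket3 (a point): one of five equal pockets of the rotor: a hexagonal rim 13 mm high and 72 mm across inside, 82 mm outside, on the rotor's flat top; the point is the centre of the pocket's floor, 67 mm above the bench, 95 mm from the rotor axis; it turns with the rotor. Numbered counter-clockwise from above, 72 degrees apart
- pocket4 (a point): one of five equal pockets of the rotor: a hexagonal rim 13 mm high and 72 mm across inside, 82 mm outside, on the rotor's flat top; the point is the centre of the pocket's floor, 67 mm above the bench, 95 mm from the rotor axis; it turns with the rotor. Numbered counter-clockwise from above, 72 degrees apart
- peg0 (a point): one of five fixed upright steel pegs on the rotor for pushing it round, 12 mm in diameter, 50 mm high, 125 mm from the rotor axis, half-way between pocket k and the next one counter-clockwise; the point is the centre of its top, 117 mm above the bench; it turns with the rotor
- peg1 (a point): one of five fixed upright steel pegs on the rotor for pushing it round, 12 mm in diameter, 50 mm high, 125 mm from the rotor axis, half-way between pocket k and the next one counter-clockwise; the point is the centre of its top, 117 mm above the bench; it turns with the rotor
- peg2 (a point): one of five fixed upright steel pegs on the rotor for pushing it round, 12 mm in diameter, 50 mm high, 125 mm from the rotor axis, half-way between pocket k and the next one counter-clockwise; the point is the centre of its top, 117 mm above the bench; it turns with the rotor
- peg3 (a point): one of five fixed upright steel pegs on the rotor for pushing it round, 12 mm in diameter, 50 mm high, 125 mm from the rotor axis, half-way between pocket k and the next one counter-clockwise; the point is the centre of its top, 117 mm above the bench; it turns with the rotor
- peg4 (a point): one of five fixed upright steel pegs on the rotor for pushing it round, 12 mm in diameter, 50 mm high, 125 mm from the rotor axis, half-way between pocket k and the next one counter-clockwise; the point is the centre of its top, 117 mm above the bench; it turns with the rotor
- rotor_hub (a point): centre of the rotor's top face, on its upright axis, 67 mm above the bench. The rotor is an aluminium disc 290 mm in diameter, in a fixed white D-shaped housing 332 mm across whose wall is 105 mm high, its inside 158 mm from the rotor axis. The straight side of the D is open and has the guard door. A fixed black reader post 24 mm square, 135 mm high, stands behind the rotor 167 mm from the axis, its face 155 mm from it
- rotor (a joint): turn of the rotor in rad, positive counter-clockwise from above, without end stops; it runs on light bearings: a push of a few newtons on a peg sets it going; let go at 2 rad/s it coasts through about one turn or a little more and comes to rest in 7 to 12 s, and at 3 rad/s through about two turns or more
- weight_mid (a point): transit weight, dark steel, 0.55 kg: a disc 90 mm in diameter and 18 mm thick with an upright bar handle across its top, 64 mm long (along its x axis), 16 mm thick (along its y axis), spanning 30 to 60 mm above the underside; 60 mm high in all. The point is on its axis 30 mm above the underside, z up. At the start it lies on the middle of the rotor
- tray_in (a point): centre of the inner floor (5 mm above the bench) of a fixed open blue tray, 180 mm along its x by 140 mm along its y outside, walls 5 mm thick and 30 mm high
- door (a joint): guard door in rad: 0 when home on the catch, growing as it swings outwards, away from the rotor. It swings on an upright hinge, does not move by itself when left ajar, and takes 1 N or less to swing; in the last 20 mm of travel at its free edge it meets a sprung ball catch that takes 3 to 4 N at the free edge to push past, then snaps home against its stop and is held there
- door_edge (a point): top of the guard door's free edge, mid-thickness, 135 mm above the bench, 220 mm from the hinge axis. The door is a grey upright panel 12 mm thick from 30 to 135 mm above the bench, with a black push plate on its outside near the free edge; when it is shut a fixed steel post 135 mm high stands 15 mm beyond its free edge
- door_hinge (a point): the guard door's hinge axis, 135 mm above the bench, mid-thickness of the panel. Shut, the panel runs 165 mm from the rotor axis; from there it opens away from the rotor axis, clockwise as seen from above
- wash_bottle: bystander: white wash bottle 68 mm in diameter, 170 mm high, standing; origin at the centre of its underside
- tape_roll: bystander: yellow ring of tape, 90 mm in diameter, 25 mm high, lying flat; origin at the centre of its underside
- brush: bystander: brush with a yellow handle, about 160 mm long, lying on the bench; origin under its middle
Things that resemble listed ones, but are neither listed nor needed, are in the scene too. What is shaped like the part that bears jar3_mid but red or turquoise is not meant.

How it is judged:
On the way, in this order (a step that is already met when the one before it is completed fails the run):
1. the transit weight lies in the tray and every jar stands in a pocket of the rotor (x of weight_mid in the frame of tray_in between -0.05 and 0.05 m and y of weight_mid in the frame of tray_in between -0.032 and 0.032 m and z of weight_mid in the frame of tray_in below 0.04 m and angle between weight_mid's own z axis and vertical below 0.12 rad and (horizontal distance between jar0_mid and pocket0 below 0.01 m or horizontal distance between jar0_mid and pocket1 below 0.01 m or horizontal distance between jar0_mid and pocket2 below 0.01 m or horizontal distance between jar0_mid and pocket3 below 0.01 m or horizontal distance between jar0_mid and pocket4 below 0.01 m) and height (world z) of jar0_mid between 0.085 and 0.096 m and angle between each of jar0_mid, jar1_mid, jar2_mid, jar3_mid's own z axis and vertical below 0.08 rad and (horizontal distance between jar1_mid and pocket0 below 0.01 m or horizontal distance between jar1_mid and pocket1 below 0.01 m or horizontal distance between jar1_mid and pocket2 below 0.01 m or horizontal distance between jar1_mid and pocket3 below 0.01 m or horizontal distance between jar1_mid and pocket4 below 0.01 m) and height (world z) of jar1_mid between 0.085 and 0.096 m and (horizontal distance between jar2_mid and pocket0 below 0.01 m or horizontal distance between jar2_mid and pocket1 below 0.01 m or horizontal distance between jar2_mid and pocket2 below 0.01 m or horizontal distance between jar2_mid and pocket3 below 0.01 m or horizontal distance between jar2_mid and pocket4 below 0.01 m) and height (world z) of jar2_mid between 0.085 and 0.096 m and (horizontal distance between jar3_mid and pocket0 below 0.01 m or horizontal distance between jar3_mid and pocket1 below 0.01 m or horizontal distance between jar3_mid and pocket2 below 0.01 m or horizontal distance between jar3_mid and pocket3 below 0.01 m or horizontal distance between jar3_mid and pocket4 below 0.01 m) and height (world z) of jar3_mid between 0.085 and 0.096 m), for 0.3 s.
2. the rotor coasts, untouched by the robot, at over 1 rad/s for 1.5 s ((velocity of joint rotor above 1 rad/s or velocity of joint rotor below -1 rad/s) and contact force between each of the fingers, the arm and rotor below 0.05 N), for 1.5 s.
3. the rotor has come to rest (velocity of joint rotor between -0.05 and 0.05 rad/s), for 0.3 s.
4. the guard door is home on its catch (value of joint door below 0.02 rad), for 0.3 s.
At the end, for the whole second after the job is handed in: Weight flat inside the tray; every jar upright (0.08 rad) on a pocket floor, within 10 mm of its centre; rotor at rest; door on its catch (under 0.02 rad); after loading, the rotor was spun freely and came to rest before the door was shut (all of step 1 and all of step 3 and value of joint door below 0.02 rad); the robot touches nothing.
It fails at once if the wash bottle is moved by more than 30 mm (distance of wash_bottle from where it was at the start of the episode above 0.03 m).
It fails at once if the tape roll is moved by more than 30 mm (distance of tape_roll from where it was at the start of the episode above 0.03 m).
It fails at once if the brush is moved by more than 30 mm (distance of brush from where it was at the start of the episode above 0.03 m).
Of jar0, jar1, jar2, jar3 only 2 to 4 are there at a start; the rules pass over those that are not, and their reading is None.
At some moment in a run one of jar0, jar1, jar2, jar3, weight may be knocked a few centimetres aside while the robot is not near it.
It also fails if it takes over 210 s, if anything falls off the work surface, if the arm or the gripper's body presses on something with over 40 N, if the wrist force passes 120 N, or if a joint passes its speed limit or range.

## Working session

There is one attempt and no reset: what is moved stays moved. The work goes in short steps, Python scripts to look and compute and a shell command to move; the robot and the scene stay as the last step left them, time stands still between calls to the robot, and variables do not carry over. Pictures are saved under pics/ and viewed, at most 14 in all, crops included, and the job is handed in when it is done.

```bash
mkdir -p pics; ls
python3 - <<'E'
from rig import robot, eyes
import cv2
for n in ["scene","top"]:
    c=eyes.capture(n); cv2.imwrite(f"pics/{n}0.png",c["color"][...,::-1]); print(n,c["fx"],c["fy"],c["cx"],c["cy"],c["eye"],c["rotation"])
print(robot.get_state(),robot.tcp_to_grasp)
E
```

```text
pics
scene 418.7226311671741 418.7226311671741 278.33588067117927 206.39849886716928 [ 1.1726188  -0.97050269  1.04055888] [ 0.8638053   0.23942701 -0.12013433 -0.42671167]
top 499.2802623984615 499.2802623984615 280.31752012835665 207.32514286692071 [0.32611234 0.03533045 1.54615519] [-0.69714546  0.71211076 -0.04874633  0.06715861]
{'clock': 0.1, 'q': array([-1.40179870e+00,  2.59267025e-01,  1.53593860e+00, -5.05352116e-06,
        1.34801800e+00, -2.02805469e-01]), 'qd': array([ 0.00031361, -0.00239435, -0.00167711, -0.00117463,  0.00012333,
        0.00094929]), 'tau': array([ 1.41192242e-03, -4.46969390e+01, -2.91248918e+01, -4.58586801e-04,
        6.35922595e-03,  3.57663232e-07]), 'position': array([ 0.19974443, -0.51191198,  0.20787359]), 'tcp_rot': array([ 9.82769584e-01,  1.84833111e-01,  1.13207601e-05, -8.15411966e-04]), 'ft_force': array([-0.05760435, -0.36249059, -0.59445971]), 'moment': array([-0.0309655 ,  0.03634629,  0.02075565]), 'finger_force': 0.0, 'finger_gap': 0.08541687080584168} 0.0187
```

View pics/top0.png

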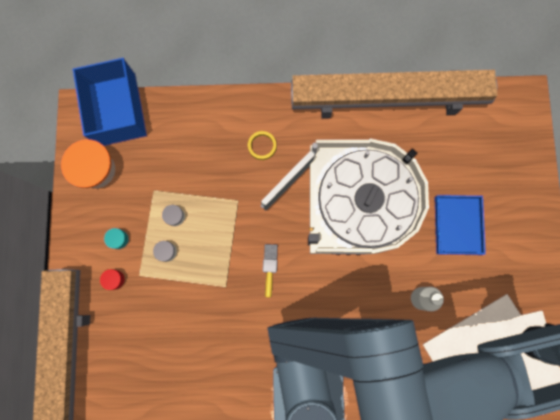

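View pics/scene0.png

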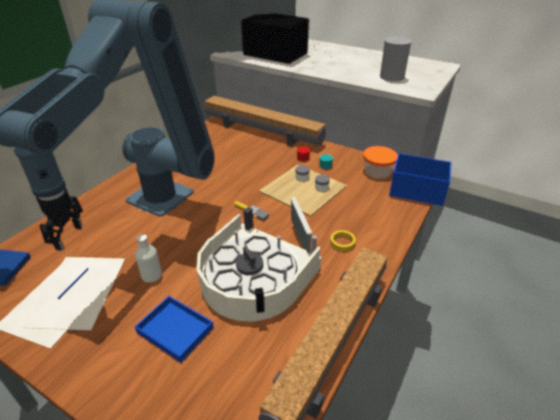

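The top view shows two grey-capped jars on the board at (173,215) and (165,251). Red (111,280) and turquoise (115,238) look-alikes stand off the board. The rotor is around (369,198) with the weight in its middle, and the door is open from (315,148) to (265,205). There are three tray candidates: the shallow blue one at (460,225), the deep bin at (110,100), and a blue object at scene (10,265). I'll enlarge the relevant areas.

```bash
cat > h.py <<'E'
import numpy as np, cv2
from scipy.spatial.transform import Rotation as R
from rig import robot, eyes
def ray(c,u,v):
    M=R.from_quat(c["rotation"])
    x,y=(u-c["cx"])/c["fx"],(v-c["cy"])/c["fy"]
    return M.apply([x,y,1.0])
def wray(c,u,v):
    M=R.from_quat(c["rotation"]); x,y=(u-c["cx"])/c["fx"],(v-c["cy"])/c["fy"]
    t=np.hypot(x,y); s=np.sinc(t/np.pi)
    return M.apply([x*s,y*s,np.cos(t)])
def onz(c,u,v,z,f=ray):
    d=f(c,u,v); e=np.array(c["eye"]); return e+d*(z-e[2])/d[2]
def proj(c,p):
    q=R.from_quat(c["rotation"]).inv().apply(np.array(p)-c["eye"]); return c["cx"]+c["fx"]*q[0]/q[2],c["cy"]+c["fy"]*q[1]/q[2]
def wproj(c,p):
    q=R.from_quat(c["rotation"]).inv().apply(np.array(p)-c["eye"]); t=np.arctan2(np.hypot(q[0],q[1]),q[2]); n=np.hypot(q[0],q[1])
    return c["cx"]+c["fx"]*t*q[0]/n,c["cy"]+c["fy"]*t*q[1]/n
def blobs(m,amin=30):
    n,l,s,ce=cv2.connectedComponentsWithStats(m.astype(np.uint8)); return [(tuple(np.round(ce[i],1)),int(s[i,4]),l==i) for i in range(1,n) if s[i,4]>=amin]
E
python3 - <<'E'
from h import *
c=eyes.capture("top"); im=c["color"]; s=eyes.capture("scene")
a=cv2.resize(im[130:265,250:500],None,fx=3.2,fy=3.2,interpolation=cv2.INTER_CUBIC)
cv2.imwrite("pics/crop1.png",a[...,::-1])
h=cv2.cvtColor(im,cv2.COLOR_RGB2HSV); H,S,V=h[...,0].astype(int),h[...,1].astype(int),h[...,2].astype(int)
blue=(H>105)&(H<125)&(S>150)&(V>60)
for ce,n,m in blobs(blue,100):
    r=cv2.minAreaRect(np.argwhere(m)[:,::-1].astype(np.float32)); b=cv2.boxPoints(r)
    print("blue",ce,n,[np.round(onz(c,u,v,.03)[:2],3) for u,v in b])
hs=cv2.cvtColor(s["color"],cv2.COLOR_RGB2HSV).astype(int)
for ce,n,m in blobs((hs[...,0]>105)&(hs[...,0]<125)&(hs[...,1]>150)&(hs[...,2]>60),100): print("scene blue",ce,n,onz(s,*ce,.005))
g=(S<60)&(V>60)&(V<190); g[:, :130]=0; g[:,230:]=0; g[:190]=0; g[290:]=0
for ce,n,m in blobs(g): print("jar",ce,n,onz(c,*ce,.054))
for p in [(262,145),(270,255),(430,298),(265,205),(315,148)]: print(p,onz(c,*p,.0),onz(c,*p,.135))
E
```

```text
blue (np.float64(108.8), np.float64(101.5)) 4513 [array([1.057, 0.745]), array([1.088, 0.553]), array([0.817, 0.498]), array([0.787, 0.685])]
blue (np.float64(459.3), np.float64(224.6)) 2596 [array([ 0.602, -0.405]), array([ 0.598, -0.548]), array([ 0.424, -0.533]), array([ 0.427, -0.393])]
scene blue (np.float64(420.8), np.float64(178.8)) 2331 [0.90989581 0.68740118 0.005     ]
scene blue (np.float64(9.6), np.float64(263.1)) 533 [-0.16366325 -0.56673457  0.005     ]
scene blue (np.float64(174.2), np.float64(327.9)) 2679 [ 0.51100867 -0.47540128  0.005     ]
jar (np.float64(172.9), np.float64(214.9)) 365 [0.55800932 0.39911139 0.054     ]
jar (np.float64(164.2), np.float64(250.8)) 373 [0.44941639 0.42364711 0.054     ]
(262, 145) [0.78672023 0.12824373 0.        ] [0.746503   0.12013116 0.135     ]
(270, 255) [0.43393893 0.10804023 0.        ] [0.42452422 0.10169169 0.135     ]
(430, 298) [ 0.29410901 -0.37409834  0.        ] [ 0.29690333 -0.33834974  0.135     ]
(265, 205) [0.59116516 0.12133132 0.        ] [0.56802251 0.1138223  0.135     ]
(315, 148) [ 0.77218698 -0.04123288  0.        ] [ 0.73323871 -0.03454788  0.135     ]
```

View pics/crop1.png

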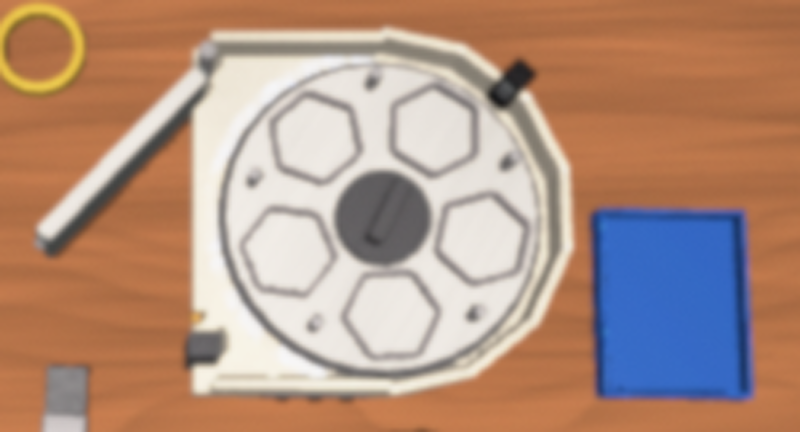

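The crop shows the rotor, with pocket centres at crop (315,137), (434,130), (483,238), (391,315) and (289,250), and pegs at (375,77), (510,156), (478,311), (318,320) and (256,175). The handle runs (402,180)–(374,238). The tray is the shallow blue one at top (460,225). It measures 180 x 140 mm, while the bin at (110,100) is deep and about 270 x 190, and the third blue thing lies behind the robot. The jars meant are the two grey-capped ones on the board, not the red or turquoise ones.

```bash
python3 - <<'E'
from h import *
c=eyes.capture("top")
f=lambda u,v,z: onz(c,250+u/3.2,130+v/3.2,z)[:2]
P=np.array([f(*p,.117) for p in [(375,75),(511,155),(479,310),(319,319),(257,174)]])
K=np.array([f(*p,.080) for p in [(315,137),(434,130),(483,238),(391,315),(289,250)]])
for n,A in (("peg",P),("pocket",K)):
    m=A.mean(0); d=A-m; print(n,m.round(4)); print(np.c_[A,np.hypot(*d.T),np.degrees(np.arctan2(d[:,1],d[:,0]))].round(3))
a,b=f(402,180,.127),f(374,238,.127); print("handle",a,b,(a+b)/2,np.hypot(*(a-b)),np.degrees(np.arctan2(*(a-b)[::-1])))
print("disc",f(383,218,.085)); 
print("tray",onz(c,459.3,224.6,.005),onz(c,459.3,224.6,.03))
print("door",f(210,52,.135),f(42,236,.135),"post",f(205,338,.135),"reader",f(512,85,.135))
E
python3 - <<'E'
from h import *
s=eyes.capture("scene"); im=s["color"]
a=cv2.resize(im[150:360,130:390],None,fx=2.85,fy=2.85,interpolation=cv2.INTER_CUBIC)
cv2.imwrite("pics/crop2.png",a[...,::-1])
E
```

```text
peg [ 0.5954 -0.1941]
[[ 7.18000e-01 -1.88000e-01  1.23000e-01  2.79000e+00]
 [ 6.40000e-01 -3.08000e-01  1.22000e-01 -6.87460e+01]
 [ 4.98000e-01 -2.70000e-01  1.23000e-01 -1.41750e+02]
 [ 4.93000e-01 -1.27000e-01  1.22000e-01  1.46822e+02]
 [ 6.28000e-01 -7.70000e-02  1.22000e-01  7.46370e+01]]
pocket [ 0.5951 -0.1944]
[[ 6.69000e-01 -1.35000e-01  9.50000e-02  3.85540e+01]
 [ 6.73000e-01 -2.46000e-01  9.40000e-02 -3.35930e+01]
 [ 5.70000e-01 -2.86000e-01  9.50000e-02 -1.05435e+02]
 [ 5.00000e-01 -1.98000e-01  9.50000e-02 -1.77943e+02]
 [ 5.63000e-01 -1.07000e-01  9.30000e-02  1.10232e+02]]
handle [ 0.61672576 -0.20616048] [ 0.56428183 -0.17851995] [ 0.59050379 -0.19234021] 0.059282077484148064 -27.791435482700575
disc [ 0.58989722 -0.19402343]
tray [ 0.51486296 -0.47735987  0.005     ] [ 0.51180113 -0.46904322  0.03      ]
door [ 0.73846852 -0.03652867] [0.57179149 0.11916179] post [ 0.47669774 -0.02412407] reader [ 0.70023115 -0.30811347]
```

View pics/crop2.png

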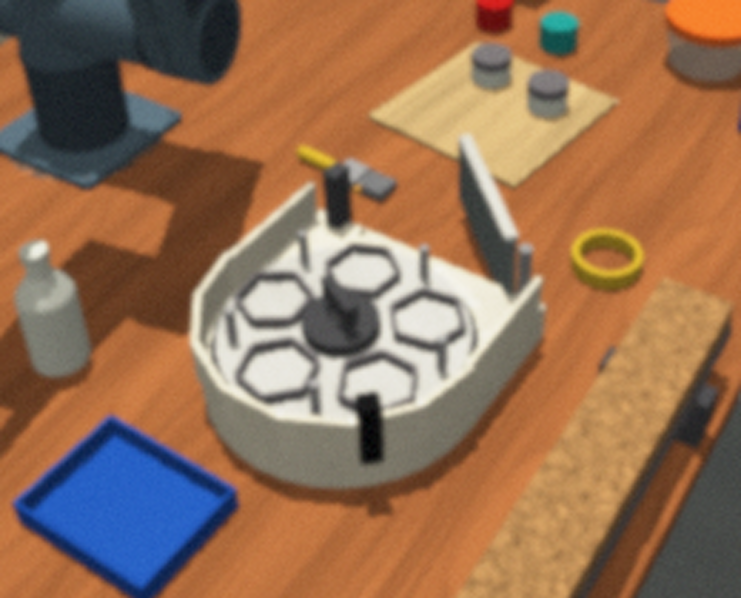

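The crop confirms the shallow tray with its low walls, the weight with its handle, five empty pockets and two grey jars on the board. The third blue item is out of this view. I'll move above the weight first.

```bash
python3 -m creep '{"gripper":[1,1,1,1,1,1,1,1,1,1,1,1],"slide":[[392,319,30],[392,319,30],[392,319,30],[392,319,30],[392,319,30],[392,319,30],[392,319,30],[392,319,30],[392,319,30],[392,319,30],[392,319,30],[392,319,30]],"spin":[-0.86,-0.86,-0.86,-0.86,-0.86,-0.86,-0.86,-0.86,-0.86,-0.86,-0.86,-0.86]}'
python3 - <<'E'
from h import *
w=eyes.capture("wrist"); cv2.imwrite("pics/w1.png",w["color"][...,::-1]); print(w["fx"],w["cx"],w["cy"],w["eye"],w["rotation"])
print(wproj(w,[.592,-.193,.127]), robot.get_state()["tcp_rot"])
E
```

```text
clock: 1.5
position: [0.5948, -0.1898, 0.2383]
tcp_rot: [0.971, -0.239, 0.001, -0.001]
ft_force: [0.5, 0.3, -0.5]
finger_gap: 0.0855
finger_force: 0.0
325.19226210127806 281.11791040090924 210.9528945621949 [ 0.66706368 -0.22686395  0.40442067] [-0.51082246  0.84454689  0.13810001 -0.08203258]
(np.float64(287.40651510451784), np.float64(199.71626532996032)) [ 9.70806372e-01 -2.39864444e-01 -1.77554960e-04 -7.26260063e-05]
```

View pics/w1.png

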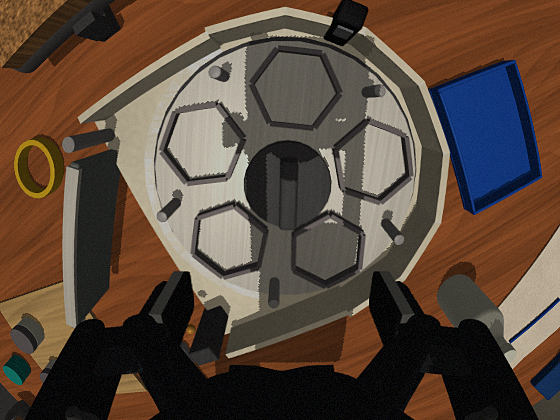

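The wrist view shows the handle top, about (289,160) to (289,200) at its upper face, upright between the fingers. The pegs and pockets are clear. I'll measure from here.

Run:
```python
from h import *
w=eyes.capture("wrist"); im=w["color"]
a=cv2.resize(im[130:240,230:350],None,fx=5,fy=5,interpolation=cv2.INTER_CUBIC)
a=np.clip(a.astype(float)*2.2,0,255).astype(np.uint8); cv2.imwrite("pics/w1c.png",a[...,::-1])
f=lambda u,v,z: onz(w,u,v,z,wray)[:2]
c=np.array([.595,-.194])
for n,z,L in (("pegs",.117,[(217,72),(376,90),(399,239),(274,302),(164,216)]),("pockets",.080,[(294,87),(374,159),(328,250),(229,240),(203,142)])):
    A=np.array([f(*p,z) for p in L]); m=A.mean(0); d=A-m; print(n,m.round(4)); print(np.c_[A,np.hypot(*d.T),np.degrees(np.arctan2(d[:,1],d[:,0]))].round(3))
print("disc",f(287.5,184,.085))
```

```text
pegs [ 0.5966 -0.1975]
[[ 7.20000e-01 -1.93000e-01  1.23000e-01  1.88800e+00]
 [ 6.41000e-01 -3.11000e-01  1.22000e-01 -6.83870e+01]
 [ 4.99000e-01 -2.75000e-01  1.25000e-01 -1.41748e+02]
 [ 4.94000e-01 -1.29000e-01  1.23000e-01  1.46418e+02]
 [ 6.29000e-01 -7.90000e-02  1.22000e-01  7.45470e+01]]
pockets [ 0.5988 -0.1985]
[[ 6.76000e-01 -2.48000e-01  9.20000e-02 -3.25870e+01]
 [ 5.75000e-01 -2.89000e-01  9.30000e-02 -1.04834e+02]
 [ 5.05000e-01 -2.02000e-01  9.40000e-02 -1.77660e+02]
 [ 5.66000e-01 -1.11000e-01  9.30000e-02  1.10445e+02]
 [ 6.72000e-01 -1.42000e-01  9.20000e-02  3.78890e+01]]
disc [ 0.59335157 -0.19747025]
```

View pics/w1c.png

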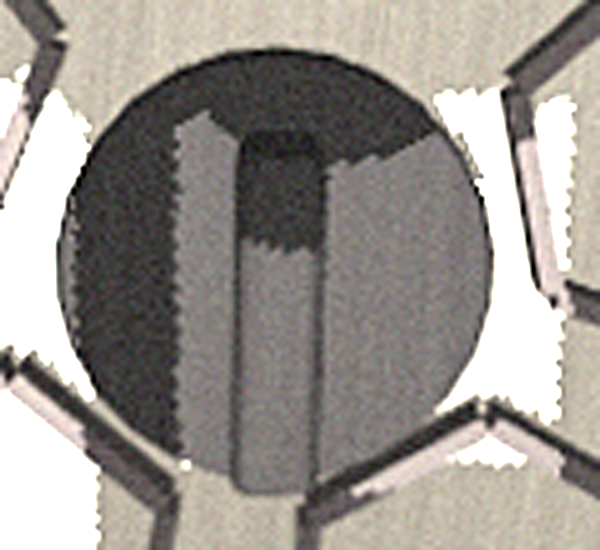

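Run:
```python
from h import *
w=eyes.capture("wrist")
f=lambda u,v,z: onz(w,u,v,z,wray)[:2]
a,b=f(286.2,157,.127),f(285.2,228,.127); print(a,b,(a+b)/2,np.hypot(*(a-b)),np.degrees(np.arctan2(*(b-a)[::-1])))
s=robot.get_state(); x=R.from_quat(s["tcp_rot"]).as_matrix(); print(s["position"],np.degrees(np.arctan2(x[1,1],x[0,1])))
```

```text
[ 0.6234462  -0.21290369] [ 0.56595768 -0.18180403] [ 0.59470194 -0.19735386] 0.06536144702012348 151.58786452198257
[ 0.59132207 -0.19357117  0.23819298] -117.94645462632454
```

```bash
python3 -m creep '{"gripper":[1,1,1,1,0,0,0,0,0,0],"slide":[[3,-2,-50],[3,-2,-100],[3,-2,-145],[3,-2,-145],[3,-2,-145],[3,-2,-145],[3,-2,-145],[3,-2,-145],[3,-2,-145],[3,-2,-145]],"spin":[0,0,0,0,0,0,0,0,0,0]}'
python3 -m creep '{"gripper":[0,0,0,0,0,0],"slide":[[0,0,20],[0,0,50],[0,0,90],[0,0,110],[0,0,110],[0,0,110]],"spin":[0,0,0,0,0,0]}'
```

```text
clock: 2.65
position: [0.5956, -0.1961, 0.0954]
tcp_rot: [0.97, -0.242, 0.001, 0.001]
ft_force: [-1.9, -0.1, 6.8]
finger_gap: 0.014
finger_force: 59.3
clock: 3.25
position: [0.5941, -0.1949, 0.2022]
tcp_rot: [0.97, -0.242, -0.001, -0.0]
ft_force: [-0.5, 0.5, -6.3]
finger_gap: 0.014
finger_force: 59.6
```

```bash
python3 -m creep '{"gripper":[0,0,0,0,0,0,0,0,0],"slide":[[-40,-10,10],[-80,-60,10],[-80,-100,10],[-80,-150,10],[-80,-190,10],[-80,-240,10],[-80,-276,-40],[-80,-276,-80],[-80,-276,-80]],"spin":[0,0,0,0,0,0,0,0,0]}'
python3 - <<'E'
from h import *
c=eyes.capture("top"); cv2.imwrite("pics/t2.png",cv2.resize(c["color"][100:420,260:560],None,fx=2,fy=2)[...,::-1])
w=eyes.capture("wrist"); h=cv2.cvtColor(w["color"],cv2.COLOR_RGB2HSV).astype(int)
cv2.imwrite("pics/w2.png",w["color"][...,::-1])
print(wproj(w,[.514,-.472,.005]),robot.get_state()["position"])
E
```

```text
clock: 4.15
position: [0.5091, -0.4672, 0.1106]
tcp_rot: [0.97, -0.243, -0.009, -0.007]
ft_force: [-1.6, 2.3, -7.1]
finger_gap: 0.0142
finger_force: 59.9
(np.float64(286.110374361889), np.float64(192.11108244216575)) [ 0.51324041 -0.46934968  0.11968453]
```

View pics/w2.png

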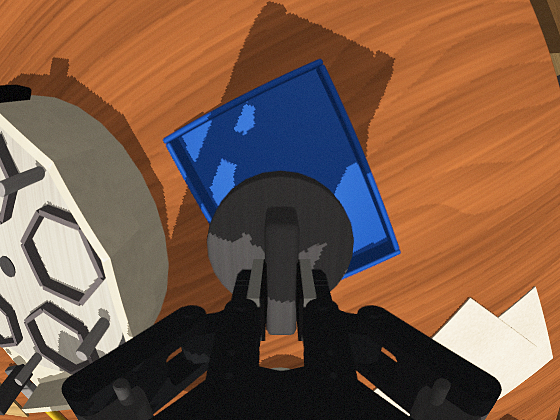

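The wrist view shows the weight held over the tray, with tray rim corners at (165,140), (321,62) and (399,252). I'll compute the centre from these.

Run:
```python
from h import *
w=eyes.capture("wrist")
P=[onz(w,u,v,.03,wray)[:2] for u,v in [(165,140),(321,62),(399,252)]]
print(P,(P[0]+P[2])/2,np.hypot(*(P[0]-P[1])),np.hypot(*(P[2]-P[1])),robot.get_state()["position"])
```

```text
[array([ 0.60819789, -0.410421  ]), array([ 0.601873  , -0.54925135]), array([ 0.42423726, -0.54201719])] [ 0.51621757 -0.47621909] 0.13897435256465956 0.17778299113263082 [ 0.51484448 -0.47065158  0.12293868]
```

```bash
python3 -m creep '{"gripper":[0,0,0,0,0,0,1,1,1,1],"slide":[[0,-3,-30],[0,-3,-60],[0,-3,-80],[0,-3,-85],[0,-3,-89],[0,-3,-89],[0,-3,-89],[0,-3,-89],[0,-3,-89],[0,-3,-40]],"spin":[0,0,0,0,0,0,0,0,0,0]}'
python3 -m creep '{"gripper":[1,1,1,1],"slide":[[0,0,50],[0,0,100],[0,0,120],[0,0,120]],"spin":[0,0,0,0]}'
```

```text
clock: 5.3
position: [0.5117, -0.4707, 0.0773]
tcp_rot: [0.97, -0.242, -0.005, -0.004]
ft_force: [-0.3, 0.3, -1.1]
finger_gap: 0.0713
finger_force: 0.0
clock: 5.7
position: [0.5166, -0.4766, 0.2103]
tcp_rot: [0.97, -0.242, 0.004, 0.003]
ft_force: [0.2, -0.9, 0.4]
finger_gap: 0.0856
finger_force: 0.0
```

```bash
python3 -m creep '{"gripper":[1,1,1,1,1,1,1,1,1,1,1,1],"slide":[[44,873,30],[44,873,30],[44,873,30],[44,873,30],[44,873,30],[44,873,30],[44,873,30],[44,873,30],[44,873,30],[44,873,30],[44,873,30],[44,873,30]],"spin":[0.52,0.52,0.52,0.52,0.52,0.52,0.52,0.52,0.52,0.52,0.52,0.52]}'
python3 - <<'E'
from h import *
c=eyes.capture("top"); im=c["color"]; cv2.imwrite("pics/t3.png",cv2.resize(im[100:320],None,fx=1.4,fy=1.4,interpolation=cv2.INTER_CUBIC)[...,::-1])
print(robot.get_state()["position"],robot.get_state()["q"].round(2))
h=cv2.cvtColor(im,cv2.COLOR_RGB2HSV).astype(int); H,S,V=h[...,0],h[...,1],h[...,2]
g=(S<60)&(V>60)&(V<190); g[:, :130]=0; g[:,230:]=0; g[:190]=0; g[290:]=0
for ce,n,m in blobs(g): print("jar",ce,n,onz(c,*ce,.054))
d=(S<90)&(V<140); d[:,435:]&=True; d[:,:435]=0; d[:,490:]=0; d[:190]=0; d[260:]=0
for ce,n,m in blobs(d): print("weight",ce,n,onz(c,*ce,.03))
E
```

```text
clock: 6.9
position: [0.5443, 0.1264, 0.2235]
tcp_rot: [1.0, 0.016, -0.0, 0.0]
ft_force: [0.8, -0.5, -0.8]
finger_gap: 0.0855
finger_force: 0.0
[0.54381952 0.13437514 0.22385941] [0.04 0.27 1.49 0.01 1.39 1.57]
jar (np.float64(218.8), np.float64(240.7)) 1594 [0.47629831 0.2589301  0.054     ]
jar (np.float64(172.9), np.float64(214.9)) 365 [0.55800932 0.39911139 0.054     ]
jar (np.float64(164.2), np.float64(250.8)) 371 [0.44941639 0.42364711 0.054     ]
weight (np.float64(444.0), np.float64(239.2)) 98 [ 0.46847144 -0.41988217  0.03      ]
weight (np.float64(458.8), np.float64(224.4)) 651 [ 0.51244513 -0.46758924  0.03      ]
```

View pics/t3.png

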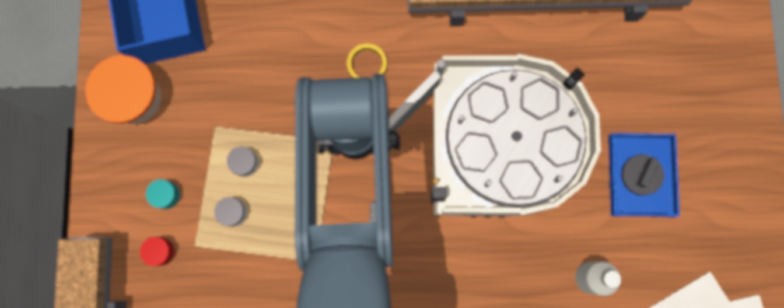

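The picture shows the weight flat and centred in the tray at (642,174), the jars unmoved, and the rotor empty. On to the jar.

```bash
python3 -m creep '{"gripper":[1,1,1,1,1,1,1,1],"slide":[[14,260,-30],[14,260,-30],[14,260,-30],[14,260,-30],[14,260,-30],[14,260,-30],[14,260,-30],[14,260,-30]],"spin":[0,0,0,0,0,0,0,0]}'
python3 - <<'E'
from h import *
w=eyes.capture("wrist"); im=w["color"]; cv2.imwrite("pics/w3.png",im[...,::-1])
print(robot.get_state()["position"])
for p in [(.558,.399,.054),(.449,.424,.054)]: print(wproj(w,p))
h=cv2.cvtColor(im,cv2.COLOR_RGB2HSV).astype(int); H,S,V=h[...,0],h[...,1],h[...,2]
for ce,n,m in blobs((S<60)&(V>70)&(V<160),300): print("grey",ce,n,onz(w,*ce,.054,wray))
E
```

```text
clock: 7.75
position: [0.5589, 0.3832, 0.1935]
tcp_rot: [1.0, 0.016, -0.001, 0.001]
ft_force: [0.1, -0.2, -0.4]
finger_gap: 0.0855
finger_force: 0.0
[0.55917648 0.38276128 0.19400332]
(np.float64(266.1028777299618), np.float64(191.35836719534313))
(np.float64(242.05985070285277), np.float64(286.6758662203958))
grey (np.float64(262.1), np.float64(191.1)) 2539 [0.55814654 0.40290475 0.054     ]
grey (np.float64(551.1), np.float64(227.6)) 452 [0.52617612 0.02158166 0.054     ]
grey (np.float64(247.9), np.float64(252.7)) 358 [0.49125985 0.41700351 0.054     ]
grey (np.float64(478.5), np.float64(271.5)) 544 [0.46682163 0.1364699  0.054     ]
grey (np.float64(239.1), np.float64(283.2)) 2029 [0.45336044 0.42717311 0.054     ]
```

View pics/w3.png

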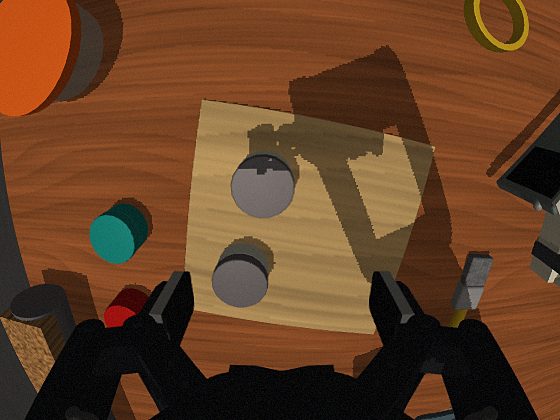

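The view shows the jar to grasp with its cap centred at about (263,186), partly in shadow, and the second jar at (240,281). The red and turquoise ones are off the board. I'll fit the cap including its shadowed part.

```bash
cat >> h.py <<'E'
def cap(w,p,z,r=.031):
    "cap circle near p: Hough on the wrist image"
    u,v=wproj(w,[*p,z]); rr=w["fx"]*r/(w["eye"][2]-z)
    g=cv2.GaussianBlur(cv2.cvtColor(w["color"],cv2.COLOR_RGB2GRAY),(5,5),0)
    C=cv2.HoughCircles(g,cv2.HOUGH_GRADIENT,1,10,param1=80,param2=8,minRadius=int(rr*.8),maxRadius=int(rr*1.1))
    C=[q for q in C[0] if np.hypot(q[0]-u,q[1]-v)<25][:3]
    return [(q.round(1),onz(w,q[0],q[1],z,wray)[:2].round(4)) for q in C]
E
python3 - <<'E'
from h import *
w=eyes.capture("wrist"); print(cap(w,(.558,.399),.054)); print(cap(w,(.449,.424),.054))
print(robot.get_state()["position"])
E
```

```text
[(array([261.5, 186.5,  32. ], dtype=float32), array([0.5631, 0.4031]))]
[(array([240.5, 280.5,  26.8], dtype=float32), array([0.4571, 0.4253])), (array([246.5, 267.5,  29.7], dtype=float32), array([0.4737, 0.4184])), (array([236.5, 292.5,  33. ], dtype=float32), array([0.4411, 0.4302]))]
[0.55943519 0.38257095 0.19439923]
```

```bash
python3 -m creep '{"gripper":[1,1,1,1,1,0,0,0,0,0,0],"slide":[[2,19,-50],[2,19,-90],[2,19,-130],[2,19,-170],[2,19,-170],[2,19,-170],[2,19,-170],[2,19,-170],[2,19,-170],[2,19,-170],[2,19,-170]],"spin":[0,0,0,0,0,0,0,0,0,0,0]}'
python3 - <<'E'
from h import *
s=robot.get_state(); print(s["position"],s["finger_gap"],s["finger_force"])
w=eyes.capture("wrist"); cv2.imwrite("pics/w4.png",w["color"][...,::-1]);
E
```

```text
clock: 8.95
position: [0.5656, 0.4049, 0.0314]
tcp_rot: [1.0, 0.016, 0.006, -0.002]
ft_force: [-0.0, -0.9, 15.5]
finger_gap: 0.0003
finger_force: 7.0
[0.56558627 0.40487484 0.03140023] 0.00032837087363171317 7.023367085494101
```

View pics/w4.png

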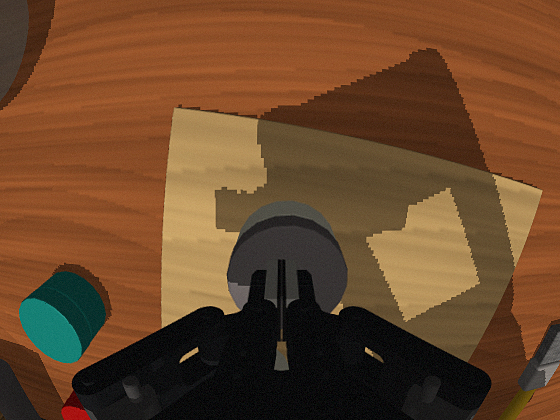

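Run:
```python
from h import *
w=eyes.capture("wrist"); c=eyes.capture("top"); print(w["eye"],wproj(w,robot.get_state()["position"]))
for z in (.054,.06,.08): print(z,[onz(w,*p,z,wray)[:2].round(3) for p in [(287,217),(228,268),(347,268)]])
print(wproj(w,(.561,.401,.054)))
cv2.imwrite("pics/x5.png",np.hstack([cv2.resize(w["color"][180:340,200:380],(450,400)),cv2.resize(c["color"][180:300,130:235],(350,400),interpolation=cv2.INTER_CUBIC)])[...,::-1])
```

```text
[0.64557836 0.40804522 0.19835001] (np.float64(283.43974890743954), np.float64(255.02572082209994))
0.054 [array([0.596, 0.404]), array([0.568, 0.433]), array([0.57 , 0.373])]
0.06 [array([0.598, 0.405]), array([0.571, 0.432]), array([0.573, 0.374])]
0.08 [array([0.605, 0.405]), array([0.582, 0.429]), array([0.583, 0.379])]
(np.float64(290.96308127545376), np.float64(282.26659606696523))
```

View pics/x5.png

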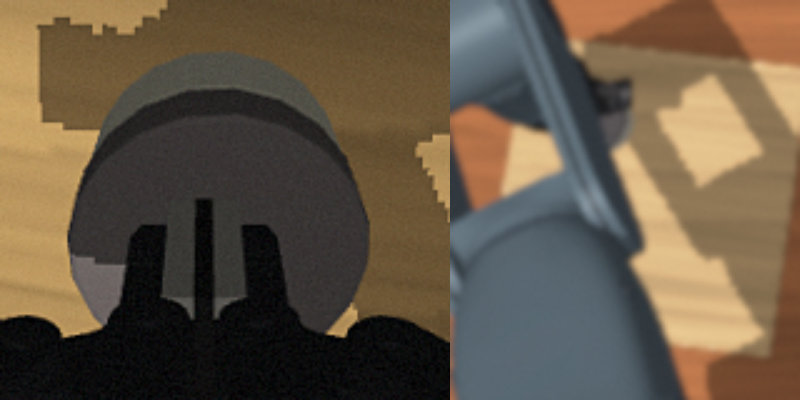

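The view shows shut fingers over the cap (fingertips at crop (205,200)), so the grasp missed. I'll back off straight up, open and look.

```bash
python3 -m creep '{"gripper":[0,0,0,1,1,1,1,1,1,1],"slide":[[0,0,20],[0,0,50],[0,0,100],[0,0,150],[0,0,150],[0,0,150],[0,0,150],[0,0,150],[0,0,150],[0,0,150]],"spin":[0,0,0,0,0,0,0,0,0,0]}'
python3 - <<'E'
from h import *
w=eyes.capture("wrist"); print(cap(w,(.565,.402),.054),robot.get_state()["position"],robot.get_state()["ft_force"])
cv2.imwrite("pics/w5.png",w["color"][...,::-1])
E
```

```text
clock: 10.1
position: [0.5606, 0.4032, 0.173]
tcp_rot: [1.0, 0.016, -0.001, 0.0]
ft_force: [-0.0, 0.2, -0.0]
finger_gap: 0.0853
finger_force: 0.0
[(array([282.5, 193.5,  33.8], dtype=float32), array([0.5637, 0.4033]))] [0.56072555 0.40333041 0.17322424] [ 0.51768765 -0.80782136 -0.47935512]
```

View pics/w5.png

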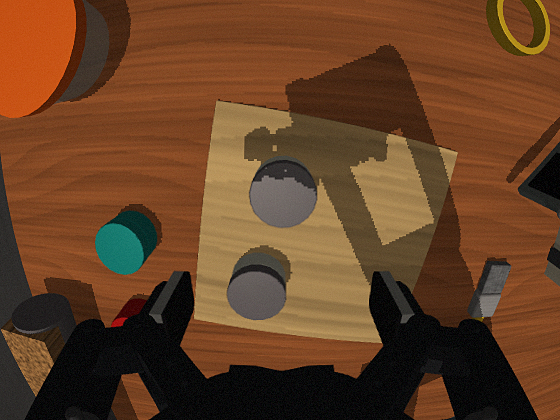

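The jar still stands at (283,193) and was not displaced. I'll repeat in stages, descending first and checking before closing.

```bash
python3 -m creep '{"gripper":[1,1,1,1,1,1,1],"slide":[[2,0,-40],[2,0,-80],[2,0,-120],[2,0,-150],[2,0,-150],[2,0,-150],[2,0,-150]],"spin":[0,0,0,0,0,0,0]}'
python3 - <<'E'
from h import *
w=eyes.capture("wrist"); cv2.imwrite("pics/w6.png",w["color"][...,::-1]); print(robot.get_state()["position"],w["eye"])
E
```

```text
clock: 10.85
position: [0.5647, 0.4043, 0.0266]
tcp_rot: [1.0, 0.016, 0.002, -0.001]
ft_force: [0.7, 0.4, 0.0]
finger_gap: 0.0853
finger_force: 0.0
[0.56476414 0.40435926 0.02690104] [0.6459326  0.40789187 0.19295831]
```

View pics/w6.png

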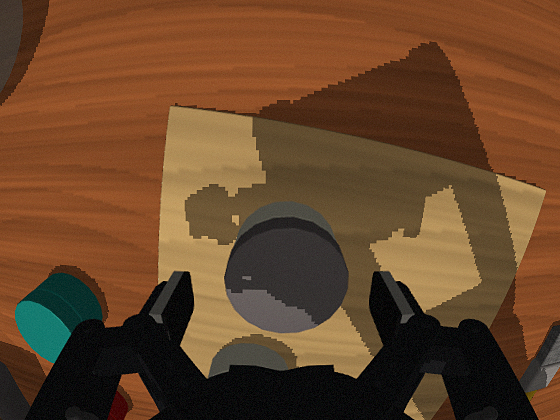

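Run:
```python
from h import *
w=eyes.capture("wrist"); p=robot.get_state()["position"]; e=np.array(w["eye"])
for u,v in [(190,272),(370,272),(182,320),(175,272),(386,272)]:
    d=wray(w,u,v)
    for x in (p[0]+.011,p[0],p[0]-.011): print((u,v),(e+d*(x-e[0])/d[0]).round(4))
```

```text
(190, 272) [0.5756 0.4463 0.0704]
(190, 272) [0.5646 0.4523 0.0512]
(190, 272) [0.5536 0.4583 0.0319]
(370, 272) [0.5756 0.3652 0.0656]
(370, 272) [0.5646 0.3585 0.0456]
(370, 272) [0.5536 0.3518 0.0256]
(182, 320) [0.5756 0.4405 0.105 ]
(182, 320) [0.5646 0.4456 0.0912]
(182, 320) [0.5536 0.4507 0.0774]
(175, 272) [0.5756 0.4531 0.0713]
(175, 272) [0.5646 0.4602 0.0523]
(175, 272) [0.5536 0.4672 0.0332]
(386, 272) [0.5756 0.3573 0.0657]
(386, 272) [0.5646 0.3494 0.0457]
(386, 272) [0.5536 0.3415 0.0258]
```

Geometry from this picture: the open fingertips, inner edges at (190,272) and (370,272), are at z≈0.068, level above the cap. So the real tips sit roughly 35–40 mm above the reported TCP when open. I must go lower, checking force on the way.

```bash
python3 -m creep '{"gripper":[1,1,1,1,1],"slide":[[0,0,-10],[0,0,-20],[0,0,-30],[0,0,-30],[0,0,-30]],"spin":[0,0,0,0,0]}' && python3 -m creep '{"gripper":[0.6,0.6,0.6,0.6,0.6,0.6],"slide":[[0,0,0],[0,0,0],[0,0,0],[0,0,0],[0,0,0],[0,0,0]],"spin":[0,0,0,0,0,0]}'
```

```text
clock: 11.45
position: [0.5625, 0.4032, -0.0067]
tcp_rot: [1.0, 0.016, -0.001, 0.0]
ft_force: [0.1, 0.5, 0.3]
finger_gap: 0.0854
finger_force: 0.0
clock: 12.05
position: [0.5637, 0.4037, -0.0049]
tcp_rot: [1.0, 0.016, 0.001, -0.0]
ft_force: [-0.2, -0.4, 5.8]
finger_gap: 0.0607
finger_force: 65.7
```

```bash
python3 -m creep '{"gripper":[0.6,0.6,0.6,0.6,0.6,0.6,0.6,0.6,0.6,0.6,0.6,0.6],"slide":[[0,0,20],[0,0,60],[0,0,100],[-61,-603,165],[-61,-603,165],[-61,-603,165],[-61,-603,165],[-61,-603,165],[-61,-603,165],[-61,-603,165],[-61,-603,165],[-61,-603,165]],"spin":[0,0,0,0,0,0,0,0,0,0,0,0]}'
```

```text
clock: 13.25
position: [0.5168, -0.0432, 0.1417]
tcp_rot: [1.0, 0.016, -0.001, -0.0]
ft_force: [1.2, -0.1, -1.9]
finger_gap: 0.0606
finger_force: 65.7
```

```bash
python3 -m creep '{"gripper":[0.6,0.6,0.6,0.6,0.6,0.6],"slide":[[-14,-152,10],[-14,-152,10],[-14,-152,10],[-14,-152,10],[-14,-152,10],[-14,-152,10]],"spin":[0,0,0,0,0,0]}'
python3 - <<'E'
from h import *
w=eyes.capture("wrist"); s=robot.get_state(); p=s["position"]; print(p,s["finger_gap"])
w=eyes.capture("wrist"); cv2.imwrite("pics/w7.png",w["color"][...,::-1]); print("cap",cap(w,p[:2],p[2]+.059),"pocketproj",wproj(w,(.502,-.2,.08)))
E
```

```text
clock: 13.85
position: [0.5034, -0.1924, 0.1514]
tcp_rot: [1.0, 0.016, -0.001, -0.001]
ft_force: [0.4, 1.1, -1.5]
finger_gap: 0.0607
finger_force: 65.8
[ 0.50360216 -0.19199573  0.15156152] 0.06092746326377301
cap [(array([281.5, 316.5,  77.1], dtype=float32), array([ 0.5046, -0.1909])), (array([281.5, 296.5,  79.1], dtype=float32), array([ 0.5145, -0.1906])), (array([304.5, 318.5,  97.9], dtype=float32), array([ 0.5038, -0.2003]))] pocketproj (np.float64(293.26455189209776), np.float64(216.11261385112388))
```

View pics/w7.png

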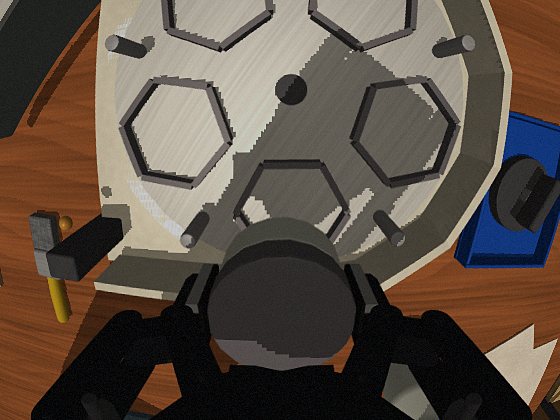

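The view shows the jar held level, its cap at about (282,305). The target pocket lies just ahead with far corners at (265,160) and (320,163), and the rotor hub is at (291,90). I've used my 14 pictures, so I'll go by numbers from here.

Run:
```python
from h import *
w=eyes.capture("wrist"); c=eyes.capture("top"); print(robot.get_state()["position"])
def dark(im,u,v,r):
    g=cv2.cvtColor(im,cv2.COLOR_RGB2GRAY).astype(int); H,W=g.shape; Y,X=np.mgrid[:H,:W]
    k=np.hypot(X-u,Y-v)<r; m=k&(g<np.percentile(g[k],50)*.75)
    return [(ce,n) for ce,n,_ in blobs(m,10)]
for ce,n in dark(w["color"],291,90,22): print("w hub",ce,n,onz(w,*ce,.067,wray))
for ce,n in dark(c["color"],368.6,197.1,9): print("t hub",ce,n,onz(c,*ce,.067))
f=lambda u,v,z: onz(w,u,v,z,wray)[:2].round(4)
print("far inner corners",f(265,163,.08),f(320,166,.08),"pocket L,R centres",f(176,132,.08),f(405,134,.08))
print("pegs",f(396,243,.117),f(189,244,.117), f(467,42,.117),f(110,43,.117))
```

```text
[ 0.50409224 -0.19206297  0.15202819]
w hub (np.float64(294.9), np.float64(92.1)) 487 [ 0.59665413 -0.19769755  0.067     ]
t hub (np.float64(369.4), np.float64(197.8)) 20 [ 0.5941573  -0.19603862  0.067     ]
far inner corners [ 0.5431 -0.1772] [ 0.5423 -0.2181] pocket L,R centres [ 0.5659 -0.1093] [ 0.5711 -0.2826]
pegs [ 0.4974 -0.2718] [ 0.492  -0.1267] [ 0.6425 -0.3109] [ 0.6317 -0.0729]
```

```bash
python3 -m creep '{"gripper":[0.6,0.6,0.6,0.6,0.6,0.6],"slide":[[-3,-6,-20],[-3,-6,-40],[-3,-6,-60],[-3,-6,-70],[-3,-6,-70],[-3,-6,-70]],"spin":[0,0,0,0,0,0]}'
python3 - <<'E'
from h import *
w=eyes.capture("wrist");w=eyes.capture("wrist"); print(robot.get_state()["position"],robot.get_state()["ft_force"])
E
```

```text
clock: 14.65
position: [0.5015, -0.1995, 0.0827]
tcp_rot: [1.0, 0.016, 0.0, 0.0]
ft_force: [-0.1, -0.6, -2.0]
finger_gap: 0.0607
finger_force: 65.9
[ 0.50182914 -0.19993885  0.08329804] [ 0.11489629 -0.66209751 -2.4953418 ]
```

```bash
python3 -m creep '{"gripper":[0.6,0.6,0.6,0.6,0.6,0.6],"slide":[[0,1.5,-6],[0,1.5,-12],[0,1.5,-18],[0,1.5,-23],[0,1.5,-27],[0,1.5,-27]],"spin":[0,0,0,0,0,0]}'
```

```text
clock: 15.35
position: [0.5007, -0.1981, 0.0545]
tcp_rot: [1.0, 0.016, -0.0, -0.0]
ft_force: [0.2, -0.2, -2.7]
finger_gap: 0.0607
finger_force: 66.1
```

```bash
python3 -m creep '{"gripper":[0.9,0.9,0.9,0.9,0.9,0.9,0.9,0.9,0.9,0.9],"slide":[[0,0,0],[0,0,0],[0,0,0],[0,0,0],[0,0,20],[0,0,60],[0,0,110],[0,0,150],[0,0,150],[0,0,150]],"spin":[0,0,0,0,0,0,0,0,0,0]}'
python3 - <<'E'
from h import *
c=eyes.capture("top"); p=robot.get_state()["position"]; print(p)
w=eyes.capture("wrist")
print(wproj(w,(.501,-.198,.113)),cap(w,(.502,-.198),.113))
f=lambda u,v,z: onz(w,u,v,z,wray)[:2].round(4)
im=w["color"]; h=cv2.cvtColor(im,cv2.COLOR_RGB2HSV).astype(int)
u,v=map(int,wproj(w,(.501,-.198,.113)));print(h[v-50:v+51:10,u],h[v,u-50:u+51:10])
E
```

```text
clock: 16.35
position: [0.5015, -0.1985, 0.2064]
tcp_rot: [1.0, 0.016, 0.001, 0.001]
ft_force: [-0.3, 0.4, -0.7]
finger_gap: 0.0767
finger_force: 0.0
[ 0.50063394 -0.19798407  0.20484633]
(np.float64(282.82192222490295), np.float64(205.53397829883602)) [(array([281.5, 206.5,  38. ], dtype=float32), array([ 0.5001, -0.1969])), (array([284.5, 195.5,  41.3], dtype=float32), array([ 0.5097, -0.1991])), (array([277.5, 186.5,  42.4], dtype=float32), array([ 0.5172, -0.1931]))]
[[ 15  41 100]
 [ 19  40  70]
 [163  51  45]
 [ 15  33  47]
 [  5  31 108]
 [  8  28 109]
 [ 16  26 107]
 [  9  18  98]
 [ 18  27  96]
 [ 25  45  68]
 [ 23  60  68]] [[ 16  41  93]
 [  0  25 101]
 [  7  21 110]
 [ 13  27 113]
 [ 14  26 108]
 [  8  28 109]
 [  6  24 105]
 [ 14  30 109]
 [  9  26  98]
 [ 14  31 106]
 [ 20  34 178]]
```

```bash
python3 -m creep '{"gripper":[1,1,1,1,1,1,1,1,1,1,1,1],"slide":[[-48,598,0],[-48,598,0],[-48,598,0],[-48,598,0],[-48,598,0],[-48,598,0],[-48,598,0],[-48,598,0],[-48,598,0],[-48,598,0],[-48,598,0],[-48,598,0]],"spin":[0,0,0,0,0,0,0,0,0,0,0,0]}'
python3 - <<'E'
from h import *
w=eyes.capture("wrist");w=eyes.capture("wrist"); p=robot.get_state()["position"]; print(p)
print(wproj(w,(.453,.424,.054)),cap(w,(.453,.424),.054))
h=cv2.cvtColor(w["color"],cv2.COLOR_RGB2HSV).astype(int)
for ce,n,m in blobs((h[...,1]<60)&(h[...,2]>70)&(h[...,2]<160),300): print(ce,n,onz(w,*ce,.054,wray))
c=eyes.capture("top"); im=c["color"]
h=cv2.cvtColor(im,cv2.COLOR_RGB2HSV).astype(int); H,S,V=h[...,0],h[...,1],h[...,2]
# rotor jar and weight
for nm,x0,x1,y0,y1,z in (("rot",340,400,190,250,.113),("wt",437,485,195,255,.03)):
    g=(S<70)&(V<170 if nm=="rot" else V<140); k=np.zeros_like(g);k[y0:y1,x0:x1]=1
    for ce,n,m in blobs(g&k,60): print(nm,ce,n,onz(c,*ce,z))
E
```

```text
clock: 17.65
position: [0.4515, 0.4013, 0.2029]
tcp_rot: [1.0, 0.016, -0.002, 0.001]
ft_force: [0.6, -0.0, -0.3]
finger_gap: 0.0854
finger_force: 0.0
[0.45043795 0.40493432 0.20230734]
(np.float64(267.82543480074844), np.float64(184.7585426050084)) [(array([265.5, 185.5,  29.9], dtype=float32), array([0.4522, 0.4263])), (array([268.5, 175.5,  33.3], dtype=float32), array([0.4625, 0.4236]))]
(np.float64(264.5), np.float64(188.2)) 2504 [0.44933847 0.42724015 0.054     ]
(np.float64(504.1), np.float64(210.4)) 1180 [0.4366354  0.13969503 0.054     ]
rot (np.float64(373.1), np.float64(229.0)) 474 [ 0.49444417 -0.19505742  0.113     ]
rot (np.float64(369.1), np.float64(243.6)) 171 [ 0.45268555 -0.18160168  0.113     ]
wt (np.float64(458.7), np.float64(224.5)) 634 [ 0.51214683 -0.46726561  0.03      ]
```

```bash
python3 -m creep '{"gripper":[1,1,1,1,1,1],"slide":[[1,21,-40],[1,21,-80],[1,21,-120],[1,21,-120],[1,21,-120],[1,21,-120]],"spin":[0,0,0,0,0,0]}'
python3 - <<'E'
from h import *
w=eyes.capture("wrist");w=eyes.capture("wrist"); p=robot.get_state()["position"]; print(p)
print(wproj(w,(.451,.425,.054)),cap(w,(.451,.425),.054))
E
```

```text
clock: 18.4
position: [0.4556, 0.4209, 0.0874]
tcp_rot: [1.0, 0.015, 0.001, -0.001]
ft_force: [-0.2, 1.0, 1.5]
finger_gap: 0.0856
finger_force: 0.0
[0.45564244 0.42139192 0.08783777]
(np.float64(277.38764571510313), np.float64(239.04913188163636)) [(array([275.5, 232.5,  45.7], dtype=float32), array([0.4557, 0.4264])), (array([265.5, 231.5,  54.4], dtype=float32), array([0.4562, 0.433 ])), (array([270.5, 241.5,  54.4], dtype=float32), array([0.4491, 0.4296]))]
```

```bash
python3 -m creep '{"gripper":[1,1,1,1,1,1],"slide":[[-1,3,-30],[-1,3,-60],[-1,3,-80],[-1,3,-93],[-1,3,-93],[-1,3,-93]],"spin":[0,0,0,0,0,0]}' && python3 -m creep '{"gripper":[0.6,0.6,0.6,0.6,0.6,0.6],"slide":[[0,0,0],[0,0,0],[0,0,0],[0,0,0],[0,0,0],[0,0,0]],"spin":[0,0,0,0,0,0]}'
```

```text
clock: 19.1
position: [0.4539, 0.4243, -0.0065]
tcp_rot: [1.0, 0.016, 0.001, -0.001]
ft_force: [0.1, 0.9, 0.2]
finger_gap: 0.0855
finger_force: 0.0
clock: 19.7
position: [0.4543, 0.4248, -0.0058]
tcp_rot: [1.0, 0.016, 0.002, -0.001]
ft_force: [0.3, 1.0, 5.2]
finger_gap: 0.0607
finger_force: 65.3
```

```bash
python3 -m creep '{"gripper":[0.6,0.6,0.6,0.6,0.6,0.6,0.6,0.6,0.6,0.6,0.6,0.6],"slide":[[0,0,30],[0,0,80],[0,0,130],[0,0,165],[110,-532,165],[110,-532,165],[110,-532,165],[110,-532,165],[110,-532,165],[110,-532,165],[110,-532,165],[110,-532,165]],"spin":[0,0,0,0,-0.15,-0.3,-0.45,-0.6,-0.75,-0.9,-1.05,-1.2]}'
```

```text
clock: 20.9
position: [0.534, 0.0301, 0.1577]
tcp_rot: [0.833, -0.554, 0.0, -0.0]
ft_force: [1.0, 0.4, -2.0]
finger_gap: 0.0608
finger_force: 65.5
```

```bash
python3 -m creep '{"gripper":[0.6,0.6,0.6,0.6,0.6,0.6,0.6],"slide":[[30,-135,0],[30,-135,0],[30,-135,0],[30,-135,0],[30,-135,0],[30,-135,0],[30,-135,0]],"spin":[-0.04,-0.04,-0.04,-0.04,-0.04,-0.04,-0.04]}'
python3 - <<'E'
from h import *
w=eyes.capture("wrist");w=eyes.capture("wrist"); p=robot.get_state()["position"]; print(p)
print(wproj(w,(*p[:2],p[2]+.059)),cap(w,p[:2],p[2]+.059))
g=cv2.cvtColor(w["color"],cv2.COLOR_RGB2GRAY)
# hub check + other pegs
C=cv2.HoughCircles(cv2.GaussianBlur(g,(3,3),0),cv2.HOUGH_GRADIENT,1,20,param1=80,param2=10,minRadius=8,maxRadius=18)
u,v=wproj(w,(.5965,-.195,.067)); print("hub exp",u,v,[(q.round(1),onz(w,q[0],q[1],.067,wray)[:2].round(4)) for q in C[0] if np.hypot(q[0]-u,q[1]-v)<20])
c=eyes.capture("top"); u,v=proj(c,(.5965,-.195,.067)); print(u,v)
E
```

```text
clock: 21.6
position: [0.5636, -0.1014, 0.1573]
tcp_rot: [0.824, -0.567, -0.0, -0.0]
ft_force: [-1.5, 0.1, -1.7]
finger_gap: 0.0606
finger_force: 65.5
[ 0.56386433 -0.10153283  0.1573992 ]
(np.float64(282.29380824640054), np.float64(315.5307909751566)) [(array([282.5, 316.5,  76. ], dtype=float32), array([ 0.5636, -0.1011])), (array([281.5, 293.5,  75.7], dtype=float32), array([ 0.568 , -0.1115])), (array([303.5, 319.5,  96.9], dtype=float32), array([ 0.555 , -0.1026]))]
hub exp 285.66948827731375 82.3213887333782 [(array([283.5,  81.5,  14.9], dtype=float32), array([ 0.5983, -0.195 ]))]
369.0147926897081 197.04020214229615
```

```bash
python3 -m creep '{"gripper":[0.6,0.6,0.6,0.6,0.6,0.6],"slide":[[0,-5,-20],[0,-5,-40],[0,-5,-60],[0,-5,-75],[0,-5,-75],[0,-5,-75]],"spin":[0,0,0,0,0,0]}'
python3 - <<'E'
from h import *
w=eyes.capture("wrist");w=eyes.capture("wrist"); print(robot.get_state()["position"],robot.get_state()["ft_force"])
E
```

```text
clock: 22.35
position: [0.5641, -0.1075, 0.0824]
tcp_rot: [0.823, -0.568, -0.0, -0.0]
ft_force: [0.5, 0.3, -1.2]
finger_gap: 0.0609
finger_force: 65.5
[ 0.56485225 -0.10795399  0.08337104] [-0.24941073  0.22180959 -1.32788853]
```

```bash
python3 -m creep '{"gripper":[0.6,0.6,0.6,0.6,0.6,0.6],"slide":[[-0.5,1,-6],[-0.5,1,-12],[-0.5,1,-18],[-0.5,1,-23],[-0.5,1,-27],[-0.5,1,-27]],"spin":[0,0,0,0,0,0]}'
```

```text
clock: 23.05
position: [0.5629, -0.1068, 0.0543]
tcp_rot: [0.823, -0.568, -0.001, 0.0]
ft_force: [0.6, 0.3, -2.3]
finger_gap: 0.0606
finger_force: 65.5
```

```bash
python3 -m creep '{"gripper":[0.9,0.9,0.9,0.9,0.9,0.9,0.9,0.9,0.9,0.9],"slide":[[0,0,0],[0,0,0],[0,0,0],[0,0,0],[0,0,20],[0,0,60],[0,0,110],[0,0,130],[0,0,130],[0,0,130]],"spin":[0,0,0,0,0,0,0,0,0,0]}'
python3 - <<'E'
from h import *
w=eyes.capture("wrist");w=eyes.capture("wrist"); p=robot.get_state()["position"]; print(p)
for q in ((.5635,-.106),(.5015,-.198)): print(wproj(w,(*q,.113)),cap(w,q,.113), "r exp",w["fx"]*.031/(w["eye"][2]-.113))
cv2.imwrite("pics/w8.png",w["color"][...,::-1])
h=np.array([.597,-.195])
for a in (-112,-118,-129,-145,-163,-181,-190): print(a,(1000*(h+.125*np.array([np.cos(np.radians(a)),np.sin(np.radians(a))])-p[:2])).round())
# check pegs: dark/grey at expected tops
for a in (2.4,-69.6,-141.6,146.4,74.4): print(a,wproj(w,(*(h+.125*np.array([np.cos(np.radians(a)),np.sin(np.radians(a))])),.117)))
E
```

```text
clock: 24.05
position: [0.5634, -0.1069, 0.1854]
tcp_rot: [0.823, -0.568, 0.0, -0.0]
ft_force: [-0.5, 0.3, -0.6]
finger_gap: 0.0766
finger_force: 0.0
[ 0.56246583 -0.10655743  0.18363714]
(np.float64(280.73210766938445), np.float64(212.56409152434387)) [(array([279.5, 212.5,  39.9], dtype=float32), array([ 0.5644, -0.1057])), (array([277.5, 198.5,  45.4], dtype=float32), array([ 0.5698, -0.1157])), (array([294.5, 195.5,  36.6], dtype=float32), array([ 0.5586, -0.1225]))] r exp 42.502702484404445
(np.float64(400.35151001818525), np.float64(132.4731872938917)) [(array([398.5, 133.5,  39.9], dtype=float32), array([ 0.5026, -0.1967])), (array([388.5, 129.5,  45.4], dtype=float32), array([ 0.5113, -0.1961])), (array([377.5, 122.5,  45.4], dtype=float32), array([ 0.5214, -0.1975]))] r exp 42.502702484404445
-112 [ -12. -204.]
-118 [ -24. -199.]
-129 [ -44. -186.]
-145 [ -68. -160.]
-163 [ -85. -125.]
-181 [-90. -86.]
-190 [-89. -67.]
2.4 (np.float64(124.0000917491264), np.float64(45.58138284130834))
-69.6 (np.float64(282.13105546193736), np.float64(-69.40696748088698))
-141.6 (np.float64(438.7019772215725), np.float64(47.55125456292171))
146.4 (np.float64(373.533299263813), np.float64(221.98520583812405))
74.4 (np.float64(186.8823477811119), np.float64(220.8370879048609))
```

Both caps sit at their pocket centres at the right height. Next I'll shut the gripper, go behind the peg at −141.6° (over the empty pocket) and descend.

```bash
python3 -m creep '{"gripper":[0,0,0,0,0,0,0,0,0,0,0,0],"slide":[[-12,-204,10],[-12,-204,10],[-12,-204,10],[-12,-204,10],[-12,-204,10],[-12,-204,10],[-12,-204,-40],[-12,-204,-80],[-12,-204,-105],[-12,-204,-116],[-12,-204,-116],[-12,-204,-116]],"spin":[0,0,0,0,0,0,0,0,0,0,0,0]}'
python3 - <<'E'
from h import *
w=eyes.capture("wrist");w=eyes.capture("wrist"); s=robot.get_state(); p=s["position"]; print(p,s["ft_force"])
h=np.array([.597,-.195])
for a in (-112,-118,-129,-145,-163,-181,-190): print(a,(1000*(h+.125*np.array([np.cos(np.radians(a)),np.sin(np.radians(a))])-p[:2])).round())
E
```

```text
clock: 25.35
position: [0.5524, -0.3105, 0.0703]
tcp_rot: [0.823, -0.568, 0.001, -0.0]
ft_force: [0.4, -1.5, 0.5]
finger_gap: 0.0001
finger_force: 0.0
[ 0.55271795 -0.31138572  0.0711702 ] [-0.6372642   0.3126685   0.38527623]
-112 [-3.  0.]
-118 [-14.   6.]
-129 [-34.  19.]
-145 [-58.  45.]
-163 [-75.  80.]
-181 [-81. 119.]
-190 [-79. 138.]
```

```bash
python3 -m creep '{"gripper":[0,0,0,0,0,0,0,0,0,0,0,0],"slide":[[-14,6,0],[-34,19,0],[-58,45,0],[-75,80,0],[-81,119,0],[-82,121,45],[-82,121,90],[-82,121,130],[-82,121,130],[-82,121,130],[-82,121,130],[-82,121,130]],"spin":[0,0,0,0,0,0,0,0,0,0,0,0]}'
cat > jars.py <<'E'
from h import *
def caps():
    w=eyes.capture("top"); t=robot.get_state()["clock"]; im=w["color"]
    h=cv2.cvtColor(im,cv2.COLOR_RGB2HSV).astype(int); k=np.zeros(im.shape[:2],bool)
    u,v=proj(w,(.597,-.195,.113)); Y,X=np.mgrid[:420,:560]
    g=(h[...,1]<70)&(h[...,2]>60)&(h[...,2]<175)&(np.hypot(X-u,Y-v)<43)
    o=[]
    for ce,n,_ in blobs(g,120):
        p=onz(w,*ce,.113)[:2]-[.595,-.195]; o.append((n,p.round(3),np.degrees(np.arctan2(p[1],p[0])).round(1)))
    print(round(t,2),o)
E
python3 -c "
from jars import *
for i in range(10): caps()"
```

```text
clock: 26.65
position: [0.4687, -0.1895, 0.198]
tcp_rot: [0.823, -0.568, -0.001, -0.0]
ft_force: [0.1, 0.9, -0.7]
finger_gap: 0.0002
finger_force: 0.0
26.7 [(486, array([0.093, 0.018]), np.float64(11.0)), (2316, array([-0.035, -0.049]), np.float64(-125.3))]
26.75 [(480, array([0.094, 0.004]), np.float64(2.3)), (2247, array([-0.039, -0.048]), np.float64(-129.1))]
26.8 [(498, array([ 0.093, -0.01 ]), np.float64(-6.4)), (2132, array([-0.043, -0.047]), np.float64(-132.9))]
26.85 [(507, array([ 0.089, -0.025]), np.float64(-15.6)), (2047, array([-0.046, -0.046]), np.float64(-134.9))]
26.9 [(2524, array([-0.021, -0.043]), np.float64(-115.6))]
26.95 [(2535, array([-0.023, -0.045]), np.float64(-117.4))]
27.0 [(2512, array([-0.025, -0.048]), np.float64(-117.6))]
27.05 [(2436, array([-0.028, -0.049]), np.float64(-120.4))]
27.1 [(2362, array([-0.033, -0.05 ]), np.float64(-123.4))]
27.15 [(2285, array([-0.036, -0.049]), np.float64(-126.4))]
```

The rotor is coasting freely at about 3 rad/s. I'll move the arm aside towards the door's outside while it spins.

```bash
python3 -m creep '{"gripper":[0,0,0,0,0,0,0,0,0,0,0,0],"slide":[[0,0,20],[151,390,20],[151,390,20],[151,390,20],[151,390,20],[151,390,20],[151,390,20],[151,390,20],[151,390,20],[151,390,20],[151,390,20],[151,390,20]],"spin":[0,0.15,0.3,0.45,0.6,0.75,0.9,1.05,1.18,1.18,1.18,1.18]}'
for i in 1 2 3 4 5; do :; done
python3 -m creep '{"gripper":[0,0,0,0,0,0,0,0,0,0,0,0],"slide":[[0,0,0],[0,0,0],[0,0,0],[0,0,0],[0,0,0],[0,0,0],[0,0,0],[0,0,0],[0,0,0],[0,0,0],[0,0,0],[0,0,0]],"spin":[0,0,0,0,0,0,0,0,0,0,0,0]}'
python3 -c "
from jars import *
for i in range(4): caps()"
python3 -m creep '{"gripper":[0,0,0,0,0,0,0,0,0,0,0,0],"slide":[[0,0,0],[0,0,0],[0,0,0],[0,0,0],[0,0,0],[0,0,0],[0,0,0],[0,0,0],[0,0,0],[0,0,0],[0,0,0],[0,0,0]],"spin":[0,0,0,0,0,0,0,0,0,0,0,0]}'
python3 -m creep '{"gripper":[0,0,0,0,0,0,0,0,0,0,0,0],"slide":[[0,0,0],[0,0,0],[0,0,0],[0,0,0],[0,0,0],[0,0,0],[0,0,0],[0,0,0],[0,0,0],[0,0,0],[0,0,0],[0,0,0]],"spin":[0,0,0,0,0,0,0,0,0,0,0,0]}'
python3 -m creep '{"gripper":[0,0,0,0,0,0,0,0,0,0,0,0],"slide":[[0,0,0],[0,0,0],[0,0,0],[0,0,0],[0,0,0],[0,0,0],[0,0,0],[0,0,0],[0,0,0],[0,0,0],[0,0,0],[0,0,0]],"spin":[0,0,0,0,0,0,0,0,0,0,0,0]}'
python3 -c "
from jars import *
for i in range(4): caps()"
```

```text
clock: 28.35
position: [0.6201, 0.2, 0.2187]
tcp_rot: [1.0, -0.014, -0.0, 0.0]
ft_force: [-0.2, -0.3, 0.2]
finger_gap: -0.0003
finger_force: 0.0
clock: 29.55
position: [0.6205, 0.2001, 0.2192]
tcp_rot: [1.0, -0.014, -0.0, -0.0]
ft_force: [0.1, 0.8, 0.7]
finger_gap: 0.0002
finger_force: 0.0
29.6 [(504, array([ 0.086, -0.034]), np.float64(-21.9)), (478, array([-0.011, -0.087]), np.float64(-97.3))]
29.65 [(502, array([ 0.082, -0.042]), np.float64(-27.3)), (469, array([-0.019, -0.086]), np.float64(-102.3))]
29.7 [(510, array([ 0.076, -0.049]), np.float64(-32.9)), (450, array([-0.027, -0.084]), np.float64(-107.5))]
29.75 [(513, array([ 0.071, -0.057]), np.float64(-38.6)), (422, array([-0.033, -0.084]), np.float64(-111.2))]
clock: 30.95
position: [0.6205, 0.2001, 0.2192]
tcp_rot: [1.0, -0.014, 0.0, -0.0]
ft_force: [-0.1, 0.2, 0.1]
finger_gap: 0.0005
finger_force: 0.0
clock: 32.15
position: [0.6205, 0.2001, 0.2192]
tcp_rot: [1.0, -0.014, 0.0, 0.0]
ft_force: [0.1, 0.6, 0.5]
finger_gap: -0.0
finger_force: 0.0
clock: 33.35
position: [0.6205, 0.2001, 0.2192]
tcp_rot: [1.0, -0.014, -0.0, 0.0]
ft_force: [0.5, -0.0, 0.8]
finger_gap: -0.0001
finger_force: 0.0
33.4 [(505, array([0.091, 0.016]), np.float64(9.9)), (412, array([0.021, 0.096]), np.float64(77.6))]
33.45 [(500, array([0.092, 0.013]), np.float64(8.2)), (415, array([0.024, 0.095]), np.float64(75.6))]
33.5 [(491, array([0.093, 0.01 ]), np.float64(6.2)), (423, array([0.026, 0.095]), np.float64(74.5))]
33.55 [(502, array([0.093, 0.007]), np.float64(4.6)), (421, array([0.03 , 0.094]), np.float64(72.2))]
```

```bash
python3 -m creep '{"gripper":[0,0,0,0,0,0,0,0,0,0,0,0],"slide":[[0,0,0],[0,0,0],[0,0,0],[0,0,0],[0,0,0],[0,0,0],[0,0,0],[0,0,0],[0,0,0],[0,0,0],[0,0,0],[0,0,0]],"spin":[0,0,0,0,0,0,0,0,0,0,0,0]}' >/dev/null
python3 -m creep '{"gripper":[0,0,0,0,0,0,0,0,0,0,0,0],"slide":[[0,0,0],[0,0,0],[0,0,0],[0,0,0],[0,0,0],[0,0,0],[0,0,0],[0,0,0],[0,0,0],[0,0,0],[0,0,0],[0,0,0]],"spin":[0,0,0,0,0,0,0,0,0,0,0,0]}' >/dev/null
python3 -c "
from jars import *
caps()"
python3 -m creep '{"gripper":[0,0,0,0,0,0,0,0,0,0,0,0],"slide":[[0,0,0],[0,0,0],[0,0,0],[0,0,0],[0,0,0],[0,0,0],[0,0,0],[0,0,0],[0,0,0],[0,0,0],[0,0,0],[0,0,0]],"spin":[0,0,0,0,0,0,0,0,0,0,0,0]}' >/dev/null
python3 -c "
from jars import *
caps()"
python3 -m creep '{"gripper":[0,0,0,0,0,0,0,0,0,0,0,0],"slide":[[0,0,0],[0,0,0],[0,0,0],[0,0,0],[0,0,0],[0,0,0],[0,0,0],[0,0,0],[0,0,0],[0,0,0],[0,0,0],[0,0,0]],"spin":[0,0,0,0,0,0,0,0,0,0,0,0]}' >/dev/null
python3 -c "
from jars import *
caps()
w=eyes.capture('top'); im=w['color']; h=cv2.cvtColor(im,cv2.COLOR_RGB2HSV).astype(int)
g=(h[...,1]<70)&(h[...,2]<140); k=np.zeros(g.shape,bool); k[195:255,437:485]=1
for ce,n,_ in blobs(g&k,60): print('wt',ce,n,onz(w,*ce,.03))"
```

```text
36.0 [(485, array([0.089, 0.034]), np.float64(20.7)), (517, array([ 0.052, -0.072]), np.float64(-54.2))]
37.25 [(433, array([0.095, 0.025]), np.float64(14.9)), (489, array([ 0.046, -0.076]), np.float64(-58.5))]
38.5 [(434, array([0.095, 0.025]), np.float64(14.9)), (490, array([ 0.046, -0.076]), np.float64(-58.5))]
wt (np.float64(458.7), np.float64(224.5)) 634 [ 0.51214683 -0.46726561  0.03      ]
```

The rotor is at rest with both jars seated. Now the door: I'll descend outside it and sweep along its arc.

```bash
python3 -m creep '{"gripper":[0,0,0,0,0,0,0,0],"slide":[[0,-35,-20],[0,-45,-60],[0,-45,-100],[0,-45,-134],[0,-45,-134],[-5,-65,-134],[-11,-85,-134],[-11,-85,-134]],"spin":[0,0,0,0,0,0,0,0]}'
python3 -m creep '{"gripper":[0,0,0,0,0,0,0,0],"slide":[[-15,-16,0],[-30,-33,0],[-43,-55,0],[-55,-78,0],[-60,-95,0],[-64,-109,0],[-64,-109,0],[-64,-109,0]],"spin":[0,0,0,0,0,0,0,0]}'
```

```text
clock: 39.35
position: [0.6103, 0.1134, 0.0873]
tcp_rot: [1.0, -0.015, 0.001, 0.0]
ft_force: [1.0, 0.2, 0.5]
finger_gap: 0.0001
finger_force: 0.0
clock: 40.15
position: [0.5462, 0.0063, 0.0859]
tcp_rot: [1.0, -0.014, 0.001, -0.0]
ft_force: [0.7, -0.1, 0.4]
finger_gap: 0.0001
finger_force: 0.0
```

```bash
python3 -m creep '{"gripper":[0,0,0,0,0,0],"slide":[[0,-4,0],[0,-8,0],[0,-12,0],[0,-16,0],[0,-16,0],[0,-16,0]],"spin":[0,0,0,0,0,0]}'
python3 -c "
from jars import *
w=eyes.capture('top'); im=w['color']; h=cv2.cvtColor(im,cv2.COLOR_RGB2GRAY)
for x in (.56,.6,.64,.68):
    print(x,[int(h[tuple(int(round(t)) for t in proj(w,(x,y,.135))[::-1])]) for y in np.arange(.06,-.07,-.006)])"
```

```text
clock: 40.75
position: [0.5453, -0.0096, 0.085]
tcp_rot: [1.0, -0.014, -0.0, -0.0]
ft_force: [-1.1, 2.3, 0.6]
finger_gap: 0.0001
finger_force: 1.2
0.56 [103, 90, 63, 76, 82, 70, 59, 59, 75, 82, 89, 86, 84, 83, 82, 84, 86, 93, 96, 98, 94, 72]
0.6 [98, 92, 103, 78, 94, 115, 117, 118, 119, 120, 122, 123, 127, 129, 132, 134, 136, 139, 140, 143, 143, 145]
0.64 [127, 110, 100, 89, 96, 93, 119, 120, 120, 118, 117, 114, 114, 112, 112, 111, 110, 108, 109, 107, 107, 106]
0.68 [121, 121, 118, 98, 79, 76, 87, 105, 117, 119, 120, 121, 126, 185, 222, 232, 230, 179, 193, 233, 241, 243]
```

Contact is at about 2 N, the start of the catch. I'll push on in small steps.

```bash
python3 -m creep '{"gripper":[0,0,0,0],"slide":[[0,-4,0],[0,-7,0],[0,-7,0],[0,-7,0]],"spin":[0,0,0,0]}'; python3 -m creep '{"gripper":[0,0,0,0],"slide":[[0,-3,0],[0,-6,0],[0,-6,0],[0,-6,0]],"spin":[0,0,0,0]}'
```

```text
clock: 41.2
position: [0.5453, -0.0098, 0.0851]
tcp_rot: [1.0, -0.014, -0.0, -0.005]
ft_force: [1.8, 27.3, 3.1]
finger_gap: 0.0002
finger_force: 13.7
clock: 41.6
position: [0.5452, -0.0099, 0.0852]
tcp_rot: [1.0, -0.014, 0.0, -0.01]
ft_force: [4.2, 47.9, 7.1]
finger_gap: 0.0001
finger_force: 24.2
```

It is stiff against the stop, so the door is shut. I'll back off, lift clear and verify.

```bash
python3 -m creep '{"gripper":[0,0,0,0,0,0,0,0,0,0],"slide":[[0,13,0],[0,30,0],[0,60,0],[0,80,30],[0,100,80],[0,150,130],[0,200,130],[0,250,130],[0,250,130],[0,250,130]],"spin":[0,0,0,0,0,0,0,0,0,0]}'
python3 -c "
from jars import *
caps()
w=eyes.capture('top'); g=cv2.cvtColor(w['color'],cv2.COLOR_RGB2GRAY)
ys=np.arange(.03,-.08,-.005); print(ys.round(3))
for x in (.54,.57,.62,.68,.72):
    print(x,[int(g[tuple(int(round(t)) for t in proj(w,(x,y,.135))[::-1])]) for y in ys])
a=g[130:270,240:360]; L=cv2.createLineSegmentDetector().detect(cv2.resize(a,None,fx=3,fy=3,interpolation=cv2.INTER_CUBIC))[0][:,0]
for l in L:
    p=onz(w,240+l[0]/3,130+l[1]/3,.135)[:2]; q=onz(w,240+l[2]/3,130+l[3]/3,.135)[:2]
    if np.hypot(*(p-q))>.12: print(p.round(3),q.round(3))
"
```

```text
clock: 42.6
position: [0.5456, 0.2297, 0.2155]
tcp_rot: [1.0, -0.012, 0.001, -0.0]
ft_force: [1.0, 0.1, 0.8]
finger_gap: -0.0003
finger_force: 0.0
42.65 [(432, array([0.095, 0.025]), np.float64(14.8)), (488, array([ 0.046, -0.076]), np.float64(-58.5))]
[ 0.03   0.025  0.02   0.015  0.01   0.005 -0.    -0.005 -0.01  -0.015
 -0.02  -0.025 -0.03  -0.035 -0.04  -0.045 -0.05  -0.055 -0.06  -0.065
 -0.07  -0.075]
0.54 [131, 131, 130, 130, 130, 131, 132, 134, 135, 134, 190, 236, 237, 218, 178, 141, 131, 217, 237, 236, 236, 233]
0.57 [134, 135, 137, 138, 138, 139, 139, 139, 141, 159, 198, 227, 236, 207, 107, 137, 228, 233, 204, 179, 160, 202]
0.62 [136, 134, 136, 135, 135, 136, 135, 135, 139, 158, 221, 232, 237, 232, 173, 116, 205, 219, 171, 213, 230, 234]
0.68 [122, 122, 122, 122, 122, 122, 122, 122, 123, 149, 217, 224, 234, 231, 218, 169, 225, 239, 242, 244, 242, 206]
0.72 [132, 132, 133, 133, 134, 134, 134, 135, 134, 137, 157, 141, 138, 143, 195, 229, 232, 233, 232, 232, 232, 234]
[ 0.432 -0.028] [ 0.427 -0.15 ]
[ 0.756 -0.165] [ 0.759 -0.04 ]
[ 0.749 -0.039] [ 0.745 -0.164]
[ 0.717 -0.02 ] [ 0.572 -0.015]
```

The door's top edge is parallel to the housing (both tilted about 0.03 rad) and it met its hard stop, so it is home. The jars and weight are in place and the arm is clear.

```bash
python3 -c "
from rig import hand_in
print(hand_in())"
```

```text
the job is handed in; nothing more can be done
None
```

I handed the job in: the weight is flat in the blue tray and both jars are seated in rotor pockets. The rotor coasted freely from about 3 rad/s and came to rest by itself, and only then did I push the door shut against its stop. I never touched the bottle, tape or brush, and no verdict came back.

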